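# Lock the switch panel's captive screw-knob and fit the link pin

## Task

Put the switch panel in the aquarium stand back in service: push its sprung captive screw-knob down and turn it clockwise (seen from above) about a fifth of a turn until it catches and stays down by itself, which swings its steel tongue off the terminal. Then take the link pin from its parking block and push it fully home in the terminal, collar down on the terminal's black ring, and let go. Leave the toggle switches as they are and do not disturb the other things on the liner.

Things in the scene. Friction and masses are not known exactly. Their poses are not given: they have to be found in the camera images.
- knob_grip (a point): On the vertical axis of the captive screw-knob at the height to grip, 42 mm above the panel's top while the knob is up; moves and turns with it. Black upright bar grip, 34 mm long (this x axis), 12 mm thick (this y axis), from 10 mm above this point to 22 mm below it, on a black disc of 32 mm diameter, 7 mm high.
- tongue_end (a point): Middle of the end of the steel tongue fixed to the knob's disc: 22 mm wide, 2.5 mm thick, reaching 76 mm from the knob's axis along knob_grip's +x, its top 26 mm below knob_grip. With the knob not yet turned it lies over the terminal.
- knob_press (a joint): How far the knob is pushed down, m: 0 up, 0.010 at the lower stop. A spring holds it up (5 N at the top, 10 N at the bottom). Pressed 6 mm or more (7.5 to 9 mm is good) it turns freely past about 0.25 rad; pressed less, it is blocked there or catches only by force. Once caught it rests at about 0.0045 by itself.
- knob (a joint): Turn of the knob, rad, growing clockwise seen from above; starts at 0 to 0.2, stop at 1.4. Turned to 1.15 to 1.35 while pressed and then let go, it rises a little into a catch and stays down (it may slip back to about 1.0 on release, which is still caught); it cannot turn back from there unless pressed again. Turning friction about 0.04 N m.
- terminal (a point): Centre of the terminal's mouth, level with the top of its black ring (28 mm diameter, 13 mm opening, 2 mm high) on the panel's top. Under it a round vertical hole of 7.8 mm diameter with a 2 mm chamfer goes down to 29 mm below this point. Axes as the panel's: along +y from here lie the knob's axis (65 mm) and three toggle switches (140, 168, 196 mm).
- panel: Aluminium switch panel, a fixed box 130 mm (x) by 260 mm (y), 36 mm high; origin at the centre of its underside, on the 2 mm liner.
- pin_mid (a point): Half-way up the loose link pin, upright (z up) in its parking block: brass shaft 6 mm diameter, 24 mm long, tapered tip; above it a black collar 20 mm diameter, 4 mm thick, then a round black grip 16 mm diameter, 36 mm tall; 64 mm in all, 30 g. The tip is 32 mm and the collar's underside 8 mm below this point, the top 32 mm above; grip it about 18 mm above this point.
- pin_tip (a point): The tip of the link pin's shaft, on its axis.
- holder: Fixed grey parking block of the pin, 44 by 44 mm, 30 mm high, origin at the centre of its underside (on the 2 mm liner). The pin's shaft stands loosely in its central vertical hole of 8 mm diameter, collar on the block's top.
- toggle0 (a joint): Lean of the toggle switch nearest the knob, rad: 0 as it starts (leaning to the panel's -x), 0.7 thrown. Steel bat levers, reaching 23 mm above the panel's top, to be left at 0.
- toggle1 (a joint): The same for the middle toggle switch.
- toggle2 (a joint): The same for the toggle switch farthest from the knob.
- jar_at (a point): Centre of the underside of the small closed glass jar, 48 mm diameter, 60 mm high; leave it alone.
- cone_at (a point): Centre of the underside of the clear plastic feeding cone, standing wide rim down, 72 mm diameter, 54 mm high; leave it alone.
- suction_cup_at (a point): Centre of the underside of the black suction cup, 44 mm diameter, 28 mm high; leave it alone.
- driftwood_at (a point): Underside middle of the branched ceramic driftwood replica, about 175 by 110 mm, up to 65 mm high; leave it alone.

How it is judged:
By the outcome, as a careful person would: the job done as asked, in the order asked, and still so for the second after the job is handed in, with the robot touching nothing.
It also fails if it takes over 53 s, if anything falls off the work surface, if the arm or the gripper's body presses on something with over 40 N, if the wrist force passes 120 N, or if a joint passes its speed limit or range.

## Robot

A 6-joint arm with a two-finger parallel gripper is mounted at the origin on the work surface. World frame = base frame: x ahead of the robot, y to its left, z up, the work surface at z = 0. Lengths are in m, angles in rad, forces in N, time in s.
With the tool pointing down it reaches from about 0.15 to 0.775 m from the base axis. Payload 6.1 kg.
Tool frame: the origin (TCP) lies at the very end of the fingers, on their centre line; the grasp point (between the pads) lies 19 mm behind it; x points along the fingers, y is the direction in which the jaws open and shut, and the axes are right-handed (so a half turn about x gives the same grasp; the last joint's range is limited). The gripper opens to 85 mm and grips with 20 to 120 N. Pads are 22 mm wide; open, the fingers measure 114 mm over their backs; the gripper's body (76 mm by 85 mm) begins 54 mm behind the grasp point. The pads swing forward as they close: fully open they stand 13 mm farther back than shut.
Start: joints at [1.304, 0.126, -0.04, 1.405, 0, 1.571], TCP at [0.138, 0.506, 0.231] pointing down, gripper open.
Joint ranges: [-2.72, 2.72], [-0.95, 1.95], [-1.27, 1.35], [-1.78, 2.02], [-1.46, 1.47], [-3.14, 3.14]. Speed limits (rad/s): [2.39, 2.39, 3.01, 3.14, 3.14, 3.14].

## Interface

Orientations are given as a rotation vector (axis times angle).
In Python, from bench import ctrl gives the robot as it stands. The module is installed in compiled form; this text tells all that it offers.
- The arm moves only by the tool step_arm, never from a script. Its argument "series" is a list of rows, each a list of 3 entries, a list of its own where there are three numbers: the finger opening in cm, from 0 to 8.54, then the shift along the tool's x, y, z in cm, then the turn, a rotation vector about the tool's x, y, z in units of 8 degrees (1.0 is 8 degrees). A call has 1 to 8 rows; each row shifts and turns the pose as measured when the row begins, along the tool's axes as they then stand; what a row does not reach is not made up. A row lasts 1/10 s, in which the tool goes at most 50 mm and 8.59 degrees, less where a joint would pass 70% of its speed; a pose out of reach is approached as far as the arm can. A call with a gripper value outside its range is refused whole. The fingers move at their own pace and stop on an object; the grip force is fixed at half the most. Time passes only in rows, so rows that do not move let the fingers close. It gives the time, the measured TCP pose, the force and the opening at its end, in the units of the state.
- ctrl.sense(): the state, without advancing time (a new reading comes with each control period).
- ctrl.camera(name): name is "scene" or "top" or "wrist"; returns the picture (480x640x3 uint8, red, green, blue); there is no depth.
- ctrl.calibration(name): a dict with "vfov" (degrees; the focal length in pixels is half the picture's height over the tangent of half this angle, whatever the lens; pixels are square), "cx", "cy" (the principal point, pixels), "k1" (the pictures are not rectified: a ray, as slopes to the right and down, at radius r is drawn at 1 + k1 r^2 times it, then the intrinsics apply), "T" (4x4, takes a point from camera to world coordinates); the wrist camera has in their place "T_tool_cam" (4x4, takes a point from camera to tool coordinates, whose origin is the TCP and whose axes are the tool frame's). Camera axes: x right, y down, z forward; pixel columns grow to the right and rows downward; lengths in m; the calibration is good to about 2 mm. A picture is of the moment at which its call begins: read the wrist's pose just before it. calibration takes no time and is no camera call.
- ctrl.job_done(): hands the job in, once; it reports no verdict.
The state is a dict: "clock": time; "joint_positions": joint angles; "dq": joint speeds; "tau": joint torques, N m; "tcp_pos": TCP position; "eef_rot": TCP orientation; "ft_force": force on the tool from outside, world axes, zero at the start; "ft_torque": the same for the moment, N m; "opening": opening from 0.0 (shut) to 1.0 (fully open).
Only numpy, scipy, OpenCV 4.12 (cv2) and the standard library are available. Lean on these libraries where they do the work, as an engineer would, in place of code of your own. Each camera call takes 0.05 s, during which the arm holds its last target. There are 200 camera calls.

## Working session

There is one attempt and no reset: what is moved stays moved. The work goes in short steps, Python scripts to look and compute and a tool call to move; the robot and the scene stay as the last step left them, time stands still between calls to the robot, and variables do not carry over. Pictures are saved under pics/ and viewed, about 8 in all and at most 12, crops included, and the job is handed in when it is done.

Besides the shell and the picture viewer there is one more tool, called after "Request:" by a JSON object that holds its "op" and its "data", one argument or row to a line. step_arm: Moves the arm, as the interface text tells. Its arguments: {"type":"object","properties":{"series":{"type":"array","items":{"type":"array"}}},"required":["series"]}

```bash
mkdir -p pics; python3 - <<'E'
from bench import ctrl
import cv2, numpy as np
np.set_printoptions(precision=4,suppress=True)
s=ctrl.sense(); print(s)
for n in("scene","top","wrist"):
    print(n,ctrl.calibration(n))
    cv2.imwrite(f"pics/{n}0.png",ctrl.camera(n)[:,:,::-1])
E
```

```text
{'clock': 0.0, 'joint_positions': array([ 1.304 ,  0.1264, -0.0406,  1.4054,  0.    ,  1.5708]), 'dq': array([ 0.0014, -0.0006, -0.0002,  0.0003, -0.0018,  0.0007]), 'tau': array([  0.0011, -43.5918,  35.2922,   0.0175,  -0.0001,   0.    ]), 'tcp_pos': array([0.1383, 0.506 , 0.2305]), 'eef_rot': array([ 0.2082,  1.5609, -0.2107]), 'ft_force': array([-0.4531, -0.7317, -0.1992]), 'ft_torque': array([-0.0528, -0.043 ,  0.0156]), 'opening': 0.9983819195786421}
scene {'vfov': 53.64482728695921, 'cx': 312.25343674320925, 'cy': 235.11319864606068, 'k1': -0.020899571653468087, 'T': array([[-0.4367,  0.6122, -0.6592,  1.1787],
       [ 0.8996,  0.2942, -0.3227,  0.18  ],
       [-0.0036, -0.734 , -0.6792,  0.6787],
       [ 0.    ,  0.    ,  0.    ,  1.    ]])}
top {'vfov': 42.16671190141025, 'cx': 326.0085056938542, 'cy': 240.6100932834324, 'k1': 0.04453243762604729, 'T': array([[ 0.0233, -0.9943,  0.1042,  0.4917],
       [-0.9996, -0.025 , -0.0154, -0.0817],
       [ 0.018 , -0.1038, -0.9944,  1.2321],
       [ 0.    ,  0.    ,  0.    ,  1.    ]])}
wrist {'vfov': 68.26221026557711, 'cx': 321.5771713061504, 'cy': 236.0029528513915, 'k1': 0.019055217454606546, 'T_tool_cam': array([[-0.    , -0.301 ,  0.9536, -0.1427],
       [ 1.    ,  0.0001,  0.0001, -0.0003],
       [-0.0001,  0.9536,  0.301 , -0.0763],
       [ 0.    ,  0.    ,  0.    ,  1.    ]])}
```

View pics/top0.png

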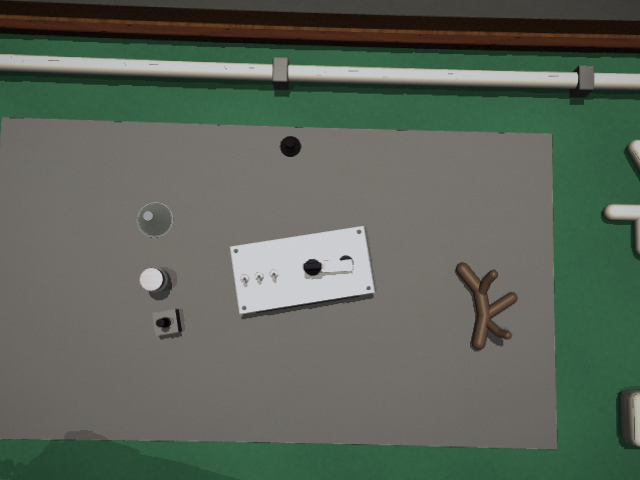

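View pics/scene0.png

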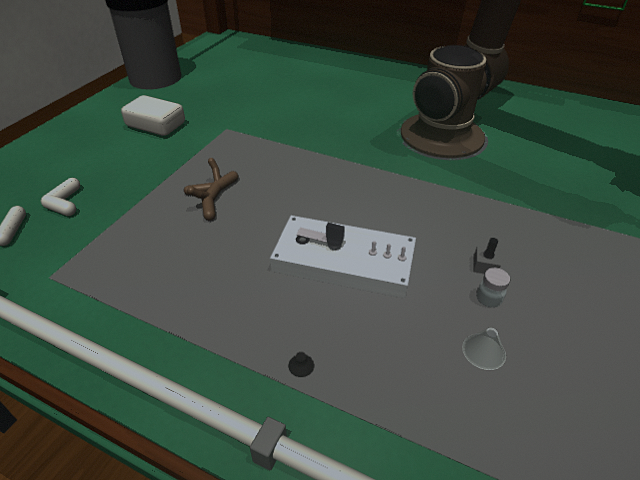

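Top view: panel corners at about (231,246), (365,227), (374,293), (241,314). Knob disc is near (313,267), terminal near (346,261), pin grip near (163,323) on its block, and the jar near (154,280), close to the block. The scene view agrees.

```bash
cat > h.py <<'E'
from bench import ctrl
import cv2, numpy as np
from scipy.spatial.transform import Rotation as R
np.set_printoptions(precision=4,suppress=True)
def cam(n,s=None):
    c=ctrl.calibration(n); f=240/np.tan(np.radians(c["vfov"]/2))
    K=np.array([[f,0,c["cx"]],[0,f,c["cy"]],[0,0,1]]); d=np.array([c["k1"],0,0,0.])
    if "T" in c: T=c["T"]
    else:
        s=s or ctrl.sense(); T=np.eye(4); T[:3,:3]=R.from_rotvec(s["eef_rot"]).as_matrix(); T[:3,3]=s["tcp_pos"]; T=T@c["T_tool_cam"]
    return K,d,T
def back(C,uv,z):   # pixels -> world at height(s) z
    K,d,T=C; p=cv2.undistortPoints(np.array(uv,float).reshape(-1,1,2),K,d)[:,0]
    r=np.c_[p,np.ones(len(p))]@T[:3,:3].T; return T[:3,3]+r*((np.array(z)-T[2,3])/r[:,2])[:,None]
def proj(C,X):
    K,d,T=C; Y=(np.array(X,float).reshape(-1,3)-T[:3,3])@T[:3,:3]
    return cv2.projectPoints(Y,np.zeros(3),np.zeros(3),K,d)[0][:,0]
def rel(X,s=None):  # world -> tool, cm
    s=s or ctrl.sense(); return (np.array(X)-s["tcp_pos"])@R.from_rotvec(s["eef_rot"]).as_matrix()*100
def shot(n,f,crop=None,k=1):
    s=ctrl.sense(); im=ctrl.camera(n)[:,:,::-1]; cv2.imwrite("pics/full_"+f,im)
    if crop: x,y,w,h=crop; im=im[y:y+h,x:x+w]
    cv2.imwrite("pics/"+f,cv2.resize(im,None,fx=k,fy=k,interpolation=cv2.INTER_CUBIC)); return s
E
python3 - <<'E'
from h import *
C=cam("top")
P=back(C,[(231,246),(365,227),(374,293),(241,314)],.038); print(P)
print("centre",P.mean(0))
yv=(P[0]-P[1]+P[3]-P[2]); xv=P[0]-P[3]+P[1]-P[2]
print("yaw from y",np.degrees(np.arctan2(-yv[0],yv[1])),"from x",np.degrees(np.arctan2(xv[1],xv[0])),np.linalg.norm(yv)/2,np.linalg.norm(xv)/2)
print("knob top, terminal, toggles(base), pin top, block top ctr, jar", back(C,[(313,267),(347,261),(163,323),(167,322),(152,279)],[.07,.04,.094,.032,.062]))
s=ctrl.sense(); print(R.from_rotvec(s["eef_rot"]).as_matrix())
E
```

```text
[[ 0.6018  0.0819  0.038 ]
 [ 0.6452 -0.175   0.038 ]
 [ 0.5184 -0.1944  0.038 ]
 [ 0.4727  0.0579  0.038 ]]
centre [ 0.5595 -0.0574  0.038 ]
yaw from y 9.91053910443209 from x 9.625353681022599 0.25845594175521097 0.12978837747336114
knob top, terminal, toggles(base), pin top, block top ctr, jar [[ 0.5633 -0.0765  0.07  ]
 [ 0.5783 -0.1414  0.04  ]
 [ 0.4547  0.1903  0.094 ]
 [ 0.4547  0.1977  0.032 ]
 [ 0.5343  0.2225  0.062 ]]
[[-0.0003  0.2637  0.9646]
 [-0.0012  0.9646 -0.2637]
 [-1.     -0.0012 -0.    ]]
```

```bash
cat >> h.py <<'E'
def plan(X,yaw,n,g):  # rows to world X, jaw-axis yaw (deg), tool down; prints rows
    s=ctrl.sense(); M=R.from_rotvec(s["eef_rot"]); p=s["tcp_pos"]
    c,q=np.cos(np.radians(yaw)),np.sin(np.radians(yaw))
    G=R.from_matrix(np.array([[0,c,q],[0,q,-c],[-1,0,0]]))
    t=(M.inv()*G).as_rotvec(); d=(np.array(X)-p)/n*100
    for i in range(n):
        A=M*R.from_rotvec(t*i/n); print([g,[round(v,2) for v in A.inv().apply(d)],[round(v,2) for v in np.degrees(t/n)/8]])
E
python3 -c "
from h import *
plan([.567,-.077,.23],5,16,8.5)"
```

```text
[8.5, [np.float64(0.01), np.float64(-2.81), np.float64(3.55)], [np.float64(0.54), np.float64(0.0), np.float64(0.0)]]
[8.5, [np.float64(0.01), np.float64(-2.53), np.float64(3.75)], [np.float64(0.54), np.float64(0.0), np.float64(0.0)]]
[8.5, [np.float64(0.01), np.float64(-2.24), np.float64(3.93)], [np.float64(0.54), np.float64(0.0), np.float64(0.0)]]
[8.5, [np.float64(0.01), np.float64(-1.93), np.float64(4.09)], [np.float64(0.54), np.float64(0.0), np.float64(0.0)]]
[8.5, [np.float64(0.01), np.float64(-1.62), np.float64(4.22)], [np.float64(0.54), np.float64(0.0), np.float64(0.0)]]
[8.5, [np.float64(0.01), np.float64(-1.29), np.float64(4.33)], [np.float64(0.54), np.float64(0.0), np.float64(0.0)]]
[8.5, [np.float64(0.01), np.float64(-0.96), np.float64(4.42)], [np.float64(0.54), np.float64(0.0), np.float64(0.0)]]
[8.5, [np.float64(0.01), np.float64(-0.62), np.float64(4.48)], [np.float64(0.54), np.float64(0.0), np.float64(0.0)]]
[8.5, [np.float64(0.01), np.float64(-0.28), np.float64(4.51)], [np.float64(0.54), np.float64(0.0), np.float64(0.0)]]
[8.5, [np.float64(0.01), np.float64(0.06), np.float64(4.52)], [np.float64(0.54), np.float64(0.0), np.float64(0.0)]]
[8.5, [np.float64(0.0), np.float64(0.41), np.float64(4.5)], [np.float64(0.54), np.float64(0.0), np.float64(0.0)]]
[8.5, [np.float64(0.0), np.float64(0.75), np.float64(4.46)], [np.float64(0.54), np.float64(0.0), np.float64(0.0)]]
[8.5, [np.float64(0.0), np.float64(1.09), np.float64(4.39)], [np.float64(0.54), np.float64(0.0), np.float64(0.0)]]
[8.5, [np.float64(0.0), np.float64(1.42), np.float64(4.3)], [np.float64(0.54), np.float64(0.0), np.float64(0.0)]]
[8.5, [np.float64(0.0), np.float64(1.74), np.float64(4.18)], [np.float64(0.54), np.float64(0.0), np.float64(0.0)]]
[8.5, [np.float64(0.0), np.float64(2.05), np.float64(4.03)], [np.float64(0.54), np.float64(0.0), np.float64(0.0)]]
```

Request:
{"op": "step_arm", "data": {
  "series": [
    [8.5,[0,-2.8,3.5],[0.54,0,0]],
    [8.5,[0,-2.5,3.7],[0.54,0,0]],
    [8.5,[0,-2.2,3.9],[0.54,0,0]],
    [8.5,[0,-1.9,4.1],[0.54,0,0]],
    [8.5,[0,-1.6,4.2],[0.54,0,0]],
    [8.5,[0,-1.3,4.3],[0.54,0,0]],
    [8.5,[0,-1.0,4.4],[0.54,0,0]],
    [8.5,[0,-0.6,4.5],[0.54,0,0]]
  ]
}}

```text
clock: 0.95
tcp_pos: [0.3534, 0.2087, 0.2279]
eef_rot: [0.685, 1.459, -0.692]
ft_force: [1.3, 1.4, 0.0]
opening: 0.995
```

Request:
{"op": "step_arm", "data": {
  "series": [
    [8.5,[0,-0.3,4.5],[0.54,0,0]],
    [8.5,[0,0,4.5],[0.54,0,0]],
    [8.5,[0,0.4,4.5],[0.54,0,0]],
    [8.5,[0,0.7,4.5],[0.54,0,0]],
    [8.5,[0,1.1,4.4],[0.54,0,0]],
    [8.5,[0,1.4,4.3],[0.54,0,0]],
    [8.5,[0,1.7,4.2],[0.54,0,0]],
    [8.5,[0,2.0,4.0],[0.54,0,0]]
  ]
}}

```text
clock: 1.75
tcp_pos: [0.5662, -0.1023, 0.2277]
eef_rot: [1.164, 1.236, -1.168]
ft_force: [0.9, 0.6, 0.3]
opening: 0.995
```

```bash
python3 -c "
from h import *
s=ctrl.sense(); print(s['clock'],s['tcp_pos'],s['joint_positions']); plan([.567,-.077,.23],5,3,8.5)"
```

```text
1.75 [ 0.5662 -0.1023  0.2277] [-0.1775  0.2232  0.0695  1.4181 -0.0026  1.3351]
[8.5, [np.float64(-0.08), np.float64(0.08), np.float64(-0.84)], [np.float64(-0.07), np.float64(0.01), np.float64(0.0)]]
[8.5, [np.float64(-0.08), np.float64(0.08), np.float64(-0.84)], [np.float64(-0.07), np.float64(0.01), np.float64(0.0)]]
[8.5, [np.float64(-0.08), np.float64(0.09), np.float64(-0.84)], [np.float64(-0.07), np.float64(0.01), np.float64(0.0)]]
```

Request:
{"op": "step_arm", "data": {
  "series": [
    [8.5,[-0.2,0.2,-2.5],[-0.2,0,0]],
    [8.5,[0,0,0],[0,0,0]],
    [8.5,[0,0,0],[0,0,0]]
  ]
}}

```text
clock: 2.05
tcp_pos: [0.5691, -0.0841, 0.2258]
eef_rot: [1.149, 1.246, -1.16]
ft_force: [0.1, -0.4, -0.6]
opening: 0.996
```

```bash
python3 -c "
from h import *
s=shot('wrist','w1.png'); print(s['clock'],s['tcp_pos'],s['eef_rot'],s['dq'])
np.save('w1.npy',np.r_[s['tcp_pos'],s['eef_rot']])"
```

```text
2.05 [ 0.5691 -0.0841  0.2258] [ 1.1491  1.246  -1.1597] [0.0096 0.0038 0.0036 0.0092 0.0178 0.0024]
```

View pics/w1.png

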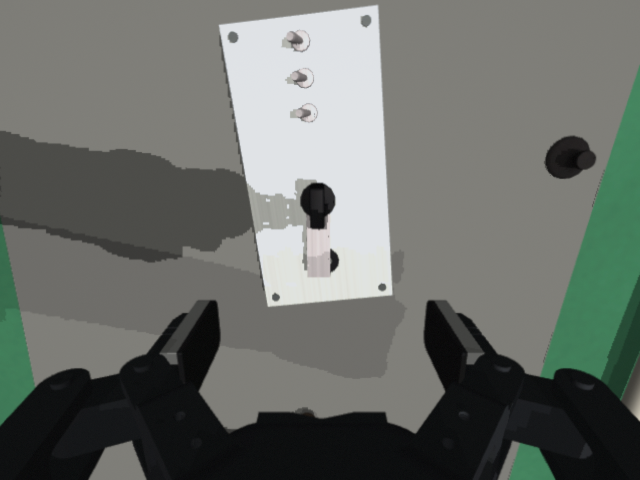

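Wrist view: panel corners at about (219,25), (378,6), (392,295), (268,306). Knob disc is near (317,201), tongue end near (318,277), and the terminal ring shows from under the tongue at about (335,261). I'll zoom in on the knob and terminal.

```bash
python3 -c "
from h import *
im=cv2.imread('pics/full_w1.png')[170:290,260:400]
im=np.clip(im.astype(float)**.6*255/255**.6,0,255).astype('uint8')
cv2.imwrite('pics/w1z.png',cv2.resize(im,None,fx=5,fy=5,interpolation=cv2.INTER_CUBIC))"
```

```text
(no output)
```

View pics/w1z.png

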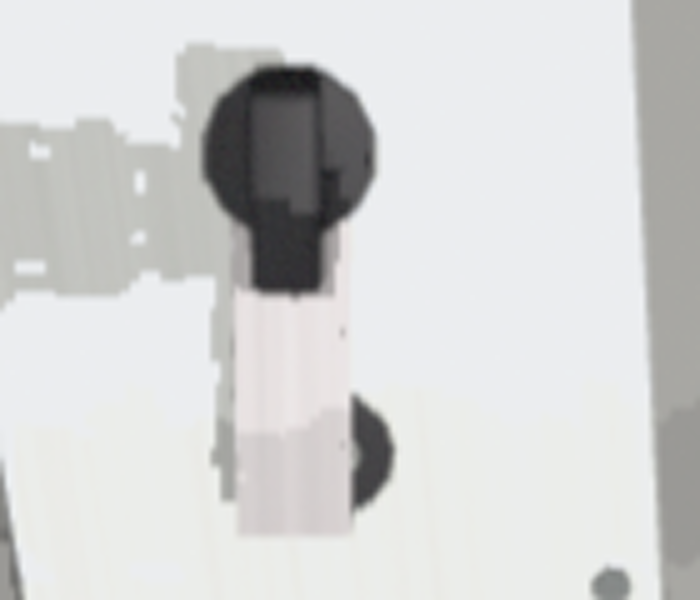

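Zoomed crop: the bar's top face is centred at about (317.2,208), the disc at about (317.8,199.6), and the tongue end at about (319,277). The terminal ring's right edge is at (338.8,261), so its centre is near (323.8,260.6).

```bash
cat > m1.py <<'E'
from h import *
from scipy.optimize import least_squares
w=np.load('w1.npy'); C=cam('wrist',dict(tcp_pos=w[:3],eef_rot=w[3:]))
uv=np.array([(219,25),(378,6),(392,295),(268,306)],float)
L=np.array([[-65,130],[65,130],[65,-130],[-65,-130]])/1000
def W(L,p): c,s=np.cos(p[2]),np.sin(p[2]); return np.asarray(L)@np.array([[c,s],[-s,c]])+p[:2]
f=lambda p:(proj(C,np.c_[W(L,p),np.full(4,.038)])-uv).ravel()
r=least_squares(f,[.56,-.057,.17]); print("panel",r.x,np.degrees(r.x[2]),"res",r.fun)
b=back(C,[(317.2,208),(317.8,199.6),(319,277.2),(323.8,260.6)],[.090,.056,.054,.040]); print("bar,disc,tongueend,term\n",b)
yaw=r.x[2]; U=np.array([[np.cos(yaw),-np.sin(yaw)],[np.sin(yaw),np.cos(yaw)]])
print("in panel axes (mm)\n",(b[:,:2]-r.x[:2])@U*1000)
k=(b[0]+b[1])/2; d=b[2]-k; print("tongue yaw",np.degrees(np.arctan2(d[1],d[0])),np.hypot(*d[:2]))
top=cam('top'); print("top proj knob disc, term",proj(top,[b[1],b[3]]))
E
python3 m1.py
```

```text
panel [ 0.5607 -0.0544  0.1803] 10.333231763198654 res [ 0.1648  0.1006  0.0266 -0.4627  0.1773  0.0854 -0.4311  0.546 ]
bar,disc,tongueend,term
 [[ 0.5644 -0.0726  0.09  ]
 [ 0.5643 -0.0728  0.056 ]
 [ 0.5709 -0.1493  0.054 ]
 [ 0.5747 -0.1373  0.04  ]]
in panel axes (mm)
 [[  0.3612 -18.552 ]
 [  0.2634 -18.7777]
 [ -6.942  -95.1553]
 [ -1.1174 -84.0183]]
tongue yaw -85.0844263967008 0.07683362271607704
top proj knob disc, term [[311.0748 266.8718]
 [344.8294 262.8221]]
```

```bash
sed -i 's/round(v,2)/round(float(v),2)/g' h.py; python3 -c "
from h import *
plan([.5644,-.0727,.11],4.9,4,4)"
```

```text
[4, [2.9, -0.08, -0.29], [-0.02, 0.0, 0.01]]
[4, [2.9, -0.08, -0.29], [-0.02, 0.0, 0.01]]
[4, [2.9, -0.08, -0.29], [-0.02, 0.0, 0.01]]
[4, [2.9, -0.09, -0.29], [-0.02, 0.0, 0.01]]
```

Request:
{"op": "step_arm", "data": {
  "series": [
    [4,[2.9,-0.1,-0.3],[0,0,0]],
    [4,[2.9,-0.1,-0.3],[0,0,0]],
    [4,[2.9,-0.1,-0.3],[0,0,0]],
    [4,[2.9,-0.1,-0.3],[0,0,0]],
    [4,[0,0,0],[0,0,0]],
    [4,[0,0,0],[0,0,0]]
  ]
}}

```text
clock: 2.7
tcp_pos: [0.5623, -0.07, 0.1096]
eef_rot: [1.147, 1.244, -1.153]
ft_force: [1.0, -0.6, -0.6]
opening: 0.466
```

```bash
python3 -c "
from h import *
plan([.5644,-.0727,.064],4.9,3,4); s=ctrl.sense(); print(s['tcp_pos'],s['clock'],s['opening'])"
```

```text
[4, [1.52, 0.06, 0.09], [-0.01, 0.01, 0.0]]
[4, [1.52, 0.06, 0.09], [-0.01, 0.01, 0.0]]
[4, [1.52, 0.06, 0.09], [-0.01, 0.01, 0.0]]
[ 0.5623 -0.07    0.1096] 2.7 0.46583527665649455
```

Request:
{"op": "step_arm", "data": {
  "series": [
    [4,[1.5,0.06,0.1],[0,0,0]],
    [4,[1.5,0.06,0.1],[0,0,0]],
    [4,[1.5,0.06,0.1],[0,0,0]],
    [4,[0,0,0],[0,0,0]],
    [4,[0,0,0],[0,0,0]]
  ]
}}

```text
clock: 3.2
tcp_pos: [0.5685, -0.0735, 0.0707]
eef_rot: [1.15, 1.235, -1.146]
ft_force: [0.5, -0.3, 0.6]
opening: 0.471
```

```bash
python3 -c "
from h import *
plan([.5644,-.0727,.064],4.9,1,4); s=shot('wrist','w2.png'); print(s['tcp_pos'],s['clock'],s['ft_force'])
np.save('w2.npy',np.r_[s['tcp_pos'],s['eef_rot']])"
```

```text
[4, [0.66, -0.41, -0.11], [-0.03, 0.05, -0.06]]
[ 0.5685 -0.0735  0.0707] 3.2 [ 0.5404 -0.2583  0.5769]
```

View pics/w2.png

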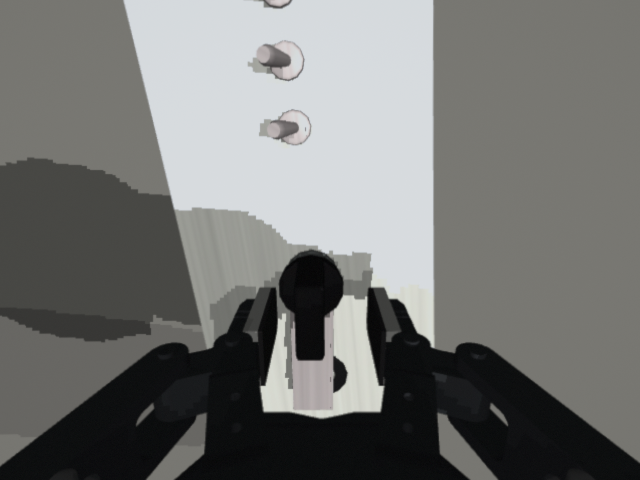

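Bar sits between the pads, slightly left of mid (bar at column 310, jaw mid at column 321). Disc is near (311,287) and the terminal ring's edge near (346,375). I'll back-project to refine.

```bash
python3 -c "
from h import *
w=np.load('w2.npy'); C=cam('wrist',dict(tcp_pos=w[:3],eef_rot=w[3:]))
print(back(C,[(310.5,309),(311,286),(313,408),(332.5,375)],[.09,.057,.054,.04]))
plan([.5644,-.0727,.064],4.9,1,4)"
```

```text
[[ 0.564  -0.066   0.09  ]
 [ 0.5639 -0.0722  0.057 ]
 [ 0.5705 -0.1479  0.054 ]
 [ 0.5809 -0.1366  0.04  ]]
[4, [0.66, -0.41, -0.11], [-0.03, 0.05, -0.06]]
```

Request:
{"op": "step_arm", "data": {
  "series": [
    [4,[0.65,-0.4,-0.1],[0,0.05,-0.05]],
    [4,[0,0,0],[0,0,0]]
  ]
}}

```text
clock: 3.45
tcp_pos: [0.5651, -0.0728, 0.0653]
eef_rot: [1.152, 1.244, -1.146]
ft_force: [-0.6, -0.6, -1.0]
opening: 0.466
```

```bash
python3 -c "
from h import *
s=ctrl.sense(); print(s['tcp_pos'],s['clock'],s['ft_force'],s['joint_positions'])
plan([.5642,-.0726,.064],4.9,1,4)"
```

```text
[ 0.5651 -0.0728  0.0653] 3.45 [-0.6372 -0.5853 -0.992 ] [-0.129   0.2563 -0.2484  1.0627  0.0015  1.361 ]
[4, [0.13, -0.09, -0.03], [-0.03, -0.01, -0.03]]
```

Request:
{"op": "step_arm", "data": {
  "series": [
    [4,[0.1,-0.1,0],[0,0,0]],
    [0.5,[0,0,0],[0,0,0]],
    [0.5,[0,0,0],[0,0,0]],
    [0.5,[0,0,0],[0,0,0]],
    [0.5,[0,0,0],[0,0,0]],
    [0.5,[0,0,0],[0,0,0]]
  ]
}}

```text
clock: 4.05
tcp_pos: [0.5636, -0.073, 0.0652]
eef_rot: [1.152, 1.244, -1.147]
ft_force: [-1.1, 0.1, 0.6]
opening: 0.13
```

Request:
{"op": "step_arm", "data": {
  "series": [
    [0.5,[0.4,0,0],[0,0,0]],
    [0.5,[0.4,0,0],[0,0,0]],
    [0.5,[0,0,0],[0,0,0]],
    [0.5,[0,0,0],[0,0,0]]
  ]
}}

```text
clock: 4.45
tcp_pos: [0.5636, -0.073, 0.0591]
eef_rot: [1.152, 1.243, -1.146]
ft_force: [-3.6, -0.7, 6.6]
opening: 0.127
```

Request:
{"op": "step_arm", "data": {
  "series": [
    [0.5,[0.3,0,0],[0,0,0]],
    [0.5,[0,0,0],[0,0,0]]
  ]
}}

```text
clock: 4.65
tcp_pos: [0.5636, -0.0731, 0.0574]
eef_rot: [1.152, 1.242, -1.145]
ft_force: [-4.4, -0.3, 8.4]
opening: 0.124
```

Request:
{"op": "step_arm", "data": {
  "series": [
    [0.5,[0.05,0,0],[0.8,0,0]],
    [0.5,[0.05,0,0],[0.8,0,0]],
    [0.5,[0.05,0,0],[0.8,0,0]],
    [0.5,[0.05,0,0],[0.8,0,0]]
  ]
}}

```text
clock: 5.05
tcp_pos: [0.5636, -0.0731, 0.0583]
eef_rot: [1.489, 0.998, -1.478]
ft_force: [-4.1, 1.0, 6.9]
opening: 0.127
```

```bash
cat > st.py <<'E'
from h import *
s=ctrl.sense(); M=R.from_rotvec(s['eef_rot']).as_matrix(); y=M[:,1]
print(s['clock'],s['tcp_pos'],"yaw",np.degrees(np.arctan2(y[1],y[0])),"tilt x",M[:,0],s['ft_force'],s['ft_torque'],s['opening'],s['joint_positions'])
E
python3 st.py
```

```text
5.05 [ 0.5636 -0.0731  0.0583] yaw -21.88751958068707 tilt x [ 0.0081 -0.0004 -1.    ] [-4.0964  1.0091  6.9233] [0.0266 0.9175 0.0278] 0.1268200260169004 [-0.1294  0.2545 -0.2672  1.0411  0.0006  1.8234]
```

Request:
{"op": "step_arm", "data": {
  "series": [
    [0.5,[0.15,0,0],[0.84,0,0]],
    [0.5,[0.1,0,0],[0.84,0,0]],
    [0.5,[0.1,0,0],[0.84,0,0]],
    [0.5,[0.1,0,0],[0.84,0,0]],
    [0.5,[0.1,0,0],[0.84,0,0]],
    [0.5,[0.1,0,0],[0.84,0,0]],
    [0.5,[0.1,0,0],[0,0,0]]
  ]
}}

```text
clock: 5.75
tcp_pos: [0.5635, -0.0732, 0.0565]
eef_rot: [1.98, 0.449, -1.957]
ft_force: [-4.3, 0.1, 8.6]
opening: 0.127
```

```bash
python3 st.py
```

```text
5.75 [ 0.5635 -0.0732  0.0565] yaw -64.07372995310565 tilt x [ 0.012  -0.0016 -0.9999] [-4.2805  0.1305  8.5875] [0.0126 1.0679 0.0081] 0.12682470284989675 [-0.1292  0.2523 -0.2742  1.0322 -0.0001  2.5598]
```

Request:
{"op": "step_arm", "data": {
  "series": [
    [0.5,[-0.2,0,0],[0,0,0]],
    [0.5,[-0.2,0,0],[0,0,0]],
    [0.5,[0,0,0],[0,0,0]]
  ]
}}

```text
clock: 6.05
tcp_pos: [0.5633, -0.0733, 0.061]
eef_rot: [1.98, 0.448, -1.957]
ft_force: [0.2, -0.6, -0.2]
opening: 0.126
```

```bash
python3 st.py
```

```text
6.05 [ 0.5633 -0.0733  0.061 ] yaw -64.10770479635678 tilt x [ 0.0124 -0.0019 -0.9999] [ 0.1522 -0.6154 -0.1564] [ 0.0183  0.0718 -0.0022] 0.12552738165808291 [-0.1292  0.2487 -0.2684  1.0412 -0.0003  2.5605]
```

Request:
{"op": "step_arm", "data": {
  "series": [
    [3.5,[0,0,0],[0,0,0]],
    [3.5,[0,0,0],[0,0,0]],
    [3.5,[0,0,0],[0,0,0]],
    [3.5,[-2,0,0],[0,0,0]],
    [3.5,[-4,0,0],[-0.3,0,0]],
    [3.5,[-4,0,0],[-0.3,0,0]],
    [3.5,[-4,0,0],[-0.3,0,0]],
    [3.5,[0,0,0],[0,0,0]]
  ]
}}

```text
clock: 6.85
tcp_pos: [0.5612, -0.0727, 0.203]
eef_rot: [1.897, 0.563, -1.88]
ft_force: [1.3, 0.1, 0.1]
opening: 0.411
```

Request:
{"op": "step_arm", "data": {
  "series": [
    [3.5,[0,0,0],[0,0,0]]
  ]
}}

```text
clock: 6.95
tcp_pos: [0.5617, -0.0727, 0.2035]
eef_rot: [1.898, 0.562, -1.879]
ft_force: [0.2, 0.9, -0.3]
opening: 0.414
```

```bash
python3 st.py; python3 -c "
from h import *
s=shot('wrist','w3.png',(160,80,360,280),2.2)
np.save('w3.npy',np.r_[s['tcp_pos'],s['eef_rot']])"
```

```text
6.95 [ 0.5617 -0.0727  0.2035] yaw -56.60880846566853 tilt x [ 0.0107 -0.001  -0.9999] [ 0.2056  0.8656 -0.2896] [-0.0046 -0.0195  0.037 ] 0.4140807100140606 [-0.1289  0.1963 -0.0166  1.3471  0.0004  2.4298]
```

View pics/w3.png

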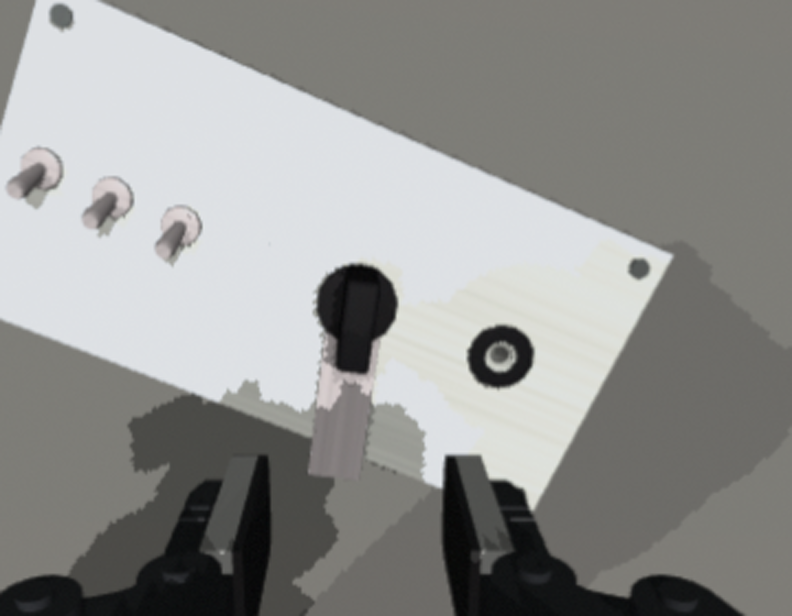

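Terminal now clear, ring centre at about crop (500,356), which is full-frame (387.5,242). The tongue has swung off, with its end at crop (336,475). Toggles unchanged.

```bash
python3 -c "
from h import *
im=cv2.imread('pics/full_w3.png'); g=cv2.cvtColor(im,cv2.COLOR_BGR2GRAY)[215:270,365:412]
n,l,st,c=cv2.connectedComponentsWithStats((g<90).astype('uint8')); print(st,c)
i=1+np.argmax(st[1:,4]); m=(l==i).astype('uint8'); ct=max(cv2.findContours(m,0,2)[0],key=len)
(e,ax,an)=cv2.fitEllipse(ct); e=np.array(e)+(365,215); print('ring',e,ax)
w=np.load('w3.npy'); C=cam('wrist',dict(tcp_pos=w[:3],eef_rot=w[3:]))
f=lambda u,v:(160+u/2.2,80+v/2.2)
b=back(C,[e,f(357,304),f(336,475),f(360,325)],[.040,.052,.0495,.0855]); print(b)
d=b[2]-b[1]; a=np.degrees(np.arctan2(d[1],d[0])); print('tongue yaw',a,'knob rad',np.radians(10.33-90-a),np.hypot(*d[:2]))
"

```

```text
[[   0    0   47   55 2083]
 [   8   13   29   28  477]
 [  20   23    6    6   25]] [[23.2199 27.12  ]
 [22.0776 26.5765]
 [22.28   25.08  ]]
ring [387.1006 241.6055] (26.537796020507812, 28.732635498046875)
[[ 0.5759 -0.1371  0.04  ]
 [ 0.5643 -0.0738  0.052 ]
 [ 0.4971 -0.1076  0.0495]
 [ 0.5655 -0.0739  0.0855]]
tongue yaw -153.2971721180019 knob rad 1.2850365723917 0.075262542431696
```

```bash
python3 -c "
from h import *
print(back(cam('top'),[(163,323),(167,322)],[.072,.032]))
plan([.475,.21,.2],-55,7,4)"
```

```text
[[0.454  0.1956 0.072 ]
 [0.4547 0.1977 0.032 ]]
[4, [0.04, -4.06, -1.19], [-0.03, -0.01, -0.01]]
[4, [0.04, -4.05, -1.2], [-0.03, -0.01, -0.01]]
[4, [0.04, -4.05, -1.22], [-0.03, -0.01, -0.01]]
[4, [0.04, -4.04, -1.24], [-0.03, -0.01, -0.01]]
[4, [0.05, -4.04, -1.25], [-0.03, -0.01, -0.01]]
[4, [0.05, -4.03, -1.27], [-0.03, -0.01, -0.01]]
[4, [0.05, -4.03, -1.28], [-0.03, -0.01, -0.01]]
```

Request:
{"op": "step_arm", "data": {
  "series": [
    [4,[0,-4,-1.2],[0,0,0]],
    [4,[0,-4,-1.2],[0,0,0]],
    [4,[0,-4,-1.2],[0,0,0]],
    [4,[0,-4,-1.2],[0,0,0]],
    [4,[0,-4,-1.2],[0,0,0]],
    [4,[0,-4,-1.2],[0,0,0]],
    [4,[0,-3.5,-1.2],[0,0,0]],
    [4,[0,0,0],[0,0,0]]
  ]
}}

```text
clock: 7.8
tcp_pos: [0.4752, 0.2107, 0.1901]
eef_rot: [1.889, 0.557, -1.898]
ft_force: [0.6, -0.5, 0.5]
opening: 0.469
```

Request:
{"op": "step_arm", "data": {
  "series": [
    [4,[0,0,0],[0,0,0]]
  ]
}}

```text
clock: 7.9
tcp_pos: [0.4743, 0.2111, 0.1887]
eef_rot: [1.886, 0.558, -1.899]
ft_force: [-0.7, 0.3, 0.0]
opening: 0.467
```

```bash
python3 st.py; python3 -c "
from h import *
s=shot('wrist','w4.png'); C=cam('wrist',s); print(proj(C,[.4545,.196,.072]))
np.save('w4.npy',np.r_[s['tcp_pos'],s['eef_rot']])"
```

```text
7.9 [0.4743 0.2111 0.1887] yaw -56.93550771811664 tilt x [-0.0051 -0.0055 -1.    ] [-0.6995  0.267   0.0281] [-0.029   0.0019  0.0175] 0.46699898190824424 [ 0.4205  0.1236 -0.1352  1.3189 -0.0029  2.985 ]
[[322.8223 259.3676]]
```

View pics/w4.png

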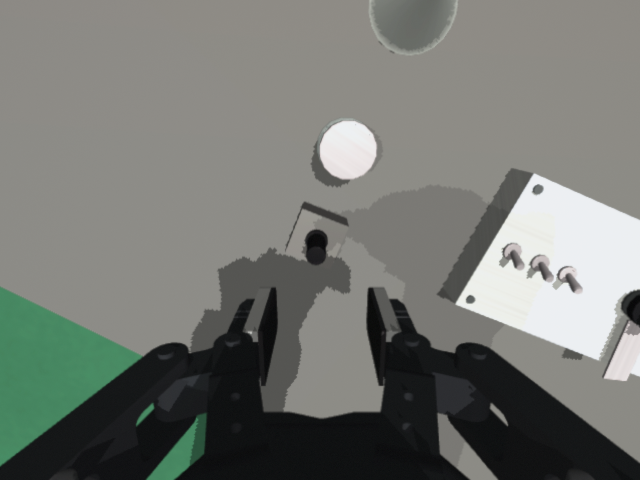

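Pin between the jaws' line of approach: collar near (316,239), grip top near (316,256), jar lid near (348,150) clear of the fingers' line. Refining numerically.

```bash
python3 -c "
from h import *
im=cv2.imread('pics/full_w4.png'); g=cv2.cvtColor(im,cv2.COLOR_BGR2GRAY)
m=g[222:272,295:342]<55
for i,r in enumerate(m):
    x=np.where(r)[0]
    if len(x): print(222+i,295+x[0],295+x[-1],len(x),end=' | ')
print()
w=np.load('w4.npy'); C=cam('wrist',dict(tcp_pos=w[:3],eef_rot=w[3:]))
print(back(C,[(316.5,255),(316,240)],[.072,.036]))
"

```

```text
230 314 319 6 | 231 311 321 11 | 232 310 323 14 | 233 309 324 16 | 234 308 325 18 | 235 307 325 19 | 236 307 326 20 | 237 307 326 20 | 238 306 326 21 | 239 306 326 21 | 240 306 326 21 | 241 306 326 21 | 242 306 326 21 | 243 306 326 21 | 244 306 326 21 | 245 307 325 19 | 246 307 325 19 | 247 307 325 19 | 248 307 325 19 | 249 307 325 19 | 250 307 325 19 | 251 306 325 20 | 252 306 325 20 | 253 306 325 20 | 254 306 325 20 | 255 306 325 20 | 256 306 325 20 | 257 307 325 19 | 258 307 324 18 | 259 308 324 17 | 260 308 323 16 | 261 308 323 16 | 262 310 322 13 | 263 311 320 10 | 264 314 318 5 | 
[[0.4549 0.2021 0.072 ]
 [0.4546 0.203  0.036 ]]
```

```bash
python3 -c "
from h import *
plan([.4548,.2024,.09],-57,4,4)"
```

```text
[4, [2.47, -0.09, 0.51], [0.0, 0.01, -0.0]]
[4, [2.47, -0.09, 0.51], [0.0, 0.01, -0.0]]
[4, [2.47, -0.09, 0.52], [0.0, 0.01, -0.0]]
[4, [2.47, -0.09, 0.52], [0.0, 0.01, -0.0]]
```

Request:
{"op": "step_arm", "data": {
  "series": [
    [4,[2.5,-0.1,0.5],[0,0,0]],
    [4,[2.5,-0.1,0.5],[0,0,0]],
    [4,[2.5,-0.1,0.5],[0,0,0]],
    [4,[2.4,-0.1,0.5],[0,0,0]],
    [4,[0,0,0],[0,0,0]],
    [4,[0,0,0],[0,0,0]]
  ]
}}

```text
clock: 8.55
tcp_pos: [0.456, 0.1959, 0.0851]
eef_rot: [1.891, 0.547, -1.907]
ft_force: [0.6, -0.0, -0.1]
opening: 0.467
```

```bash
python3 st.py; python3 -c "
from h import *
plan([.4548,.2024,.042],-57,3,4)"
```

```text
8.55 [0.456  0.1959 0.0851] yaw -57.59603220974298 tilt x [-0.0063 -0.0069 -1.    ] [ 0.5726 -0.0224 -0.1258] [ 0.0626  0.0146 -0.0135] 0.4666722697793492 [ 0.408   0.1214 -0.3688  1.0891 -0.0038  2.9841]
[4, [1.44, -0.21, -0.1], [-0.02, 0.02, -0.01]]
[4, [1.44, -0.21, -0.09], [-0.02, 0.02, -0.01]]
[4, [1.44, -0.21, -0.09], [-0.02, 0.02, -0.01]]
```

Request:
{"op": "step_arm", "data": {
  "series": [
    [4,[0,-0.6,-0.3],[0,0,0]],
    [4,[0,0,0],[0,0,0]]
  ]
}}

```text
clock: 8.75
tcp_pos: [0.457, 0.2026, 0.0871]
eef_rot: [1.895, 0.545, -1.906]
ft_force: [0.7, -0.3, 0.0]
opening: 0.47
```

```bash
python3 st.py; python3 -c "
from h import *
s=shot('wrist','w5.png',(200,220,240,200),3); C=cam('wrist',s); print(proj(C,[[.4548,.2024,.072],[.4548,.2024,.036]]))
np.save('w5.npy',np.r_[s['tcp_pos'],s['eef_rot']])
plan([.4548,.2024,.042],-57,3,4)"
```

```text
8.75 [0.457  0.2026 0.0871] yaw -57.73181813018807 tilt x [-0.004  -0.0058 -1.    ] [ 0.7324 -0.3158  0.0276] [-0.018   0.0199  0.0182] 0.47001219478095485 [ 0.4194  0.1248 -0.3604  1.0916 -0.0036  2.9978]
[[317.9169 292.6867]
 [318.3551 264.5728]]
[4, [1.51, -0.04, 0.06], [-0.03, 0.01, -0.01]]
[4, [1.51, -0.04, 0.06], [-0.03, 0.01, -0.01]]
[4, [1.51, -0.04, 0.06], [-0.03, 0.01, -0.01]]
```

View pics/w5.png

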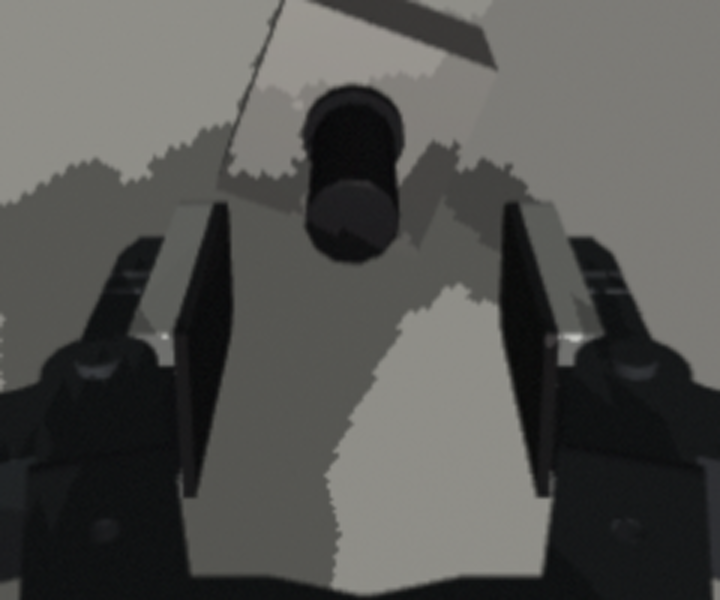

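Pin grip top seen at full-frame (317.3,293.7) against a predicted (317.9,292.7), well between the pads. Going down.

Request:
{"op": "step_arm", "data": {
  "series": [
    [4,[1.5,-0.05,0.05],[0,0,0]],
    [4,[1.5,-0.05,0.05],[0,0,0]],
    [4,[1.4,-0.05,0.05],[0,0,0]],
    [4,[0,0,0],[0,0,0]],
    [4,[0,0,0],[0,0,0]]
  ]
}}

```text
clock: 9.3
tcp_pos: [0.4591, 0.2052, 0.0472]
eef_rot: [1.904, 0.548, -1.896]
ft_force: [0.7, -0.5, -0.3]
opening: 0.468
```

```bash
python3 st.py; python3 -c "
from h import *
plan([.4548,.2022,.041],-57,1,4)"
```

```text
9.3 [0.4591 0.2052 0.0472] yaw -57.64600255847229 tilt x [ 0.0051 -0.0023 -1.    ] [ 0.6737 -0.4993 -0.2831] [-0.0038 -0.0253 -0.0038] 0.4675762838825876 [ 0.4227  0.1491 -0.4249  0.9932 -0.0042  2.9996]
[4, [0.62, 0.02, 0.52], [-0.08, -0.02, -0.03]]
```

Request:
{"op": "step_arm", "data": {
  "series": [
    [4,[0.6,0,0.5],[0,0,0]],
    [4,[0,0,0],[0,0,0]]
  ]
}}

```text
clock: 9.5
tcp_pos: [0.4556, 0.2028, 0.0424]
eef_rot: [1.906, 0.548, -1.894]
ft_force: [-0.4, -0.0, -0.2]
opening: 0.47
```

```bash
python3 st.py; python3 -c "
from h import *
plan([.4548,.2022,.041],-57,1,4)"
```

```text
9.5 [0.4556 0.2028 0.0424] yaw -57.63193887179023 tilt x [ 0.0072 -0.0015 -1.    ] [-0.3861 -0.0433 -0.1979] [-0.0666 -0.0082  0.0299] 0.47019326665778827 [ 0.4213  0.1435 -0.4427  0.9786 -0.0043  2.9979]
[4, [0.14, 0.01, 0.1], [-0.08, -0.04, -0.04]]
```

Request:
{"op": "step_arm", "data": {
  "series": [
    [4,[0.1,0,0.1],[0,-0.04,-0.04]],
    [0.8,[0,0,0],[0,0,0]],
    [0.8,[0,0,0],[0,0,0]],
    [0.8,[0,0,0],[0,0,0]],
    [0.8,[0,0,0],[0,0,0]],
    [0.8,[0,0,0],[0,0,0]]
  ]
}}

```text
clock: 10.1
tcp_pos: [0.4552, 0.2027, 0.0427]
eef_rot: [1.903, 0.554, -1.901]
ft_force: [-1.3, -0.4, 0.1]
opening: 0.167
```

```bash
python3 st.py
```

```text
10.1 [0.4552 0.2027 0.0427] yaw -57.626853466185125 tilt x [ 0.0002  0.002  -1.    ] [-1.2847 -0.3693  0.0966] [0.0607 0.0922 0.0363] 0.16723990418901458 [ 0.4179  0.1465 -0.4386  0.9847  0.0018  2.9945]
```

Request:
{"op": "step_arm", "data": {
  "series": [
    [0.8,[-1.5,0,0],[0,0,0]],
    [0.8,[-3,0,0],[0,0,0]],
    [0.8,[-4,0,0],[0,0,0]],
    [0.8,[-4,0,0],[0,0,0]],
    [0.8,[0,0,0],[0,0,0]]
  ]
}}

```text
clock: 10.6
tcp_pos: [0.4544, 0.2021, 0.1701]
eef_rot: [1.899, 0.553, -1.904]
ft_force: [0.5, 0.6, 0.3]
opening: 0.166
```

```bash
python3 st.py; python3 -c "
from h import *
plan([.5753,-.137,.155],-57,8,.8)"
```

```text
10.6 [0.4544 0.2021 0.1701] yaw -57.62245188629981 tilt x [-0.0028  0.0004 -1.    ] [0.4574 0.5924 0.2901] [ 0.0248 -0.0089 -0.0229] 0.16605712931597733 [ 0.4175  0.0826 -0.2218  1.2688  0.0015  2.994 ]
[0.8, [0.18, 4.39, 0.99], [-0.01, 0.0, 0.0]]
[0.8, [0.18, 4.39, 1.0], [-0.01, 0.0, 0.0]]
[0.8, [0.18, 4.39, 1.0], [-0.01, 0.0, 0.0]]
[0.8, [0.19, 4.38, 1.01], [-0.01, 0.0, 0.0]]
[0.8, [0.19, 4.38, 1.02], [-0.01, 0.0, 0.0]]
[0.8, [0.19, 4.38, 1.02], [-0.01, 0.0, 0.0]]
[0.8, [0.19, 4.38, 1.03], [-0.01, 0.0, 0.0]]
[0.8, [0.19, 4.38, 1.03], [-0.01, 0.0, 0.0]]
```

Request:
{"op": "step_arm", "data": {
  "series": [
    [0.8,[0,4.4,1],[0,0,0]],
    [0.8,[0,4.4,1],[0,0,0]],
    [0.8,[0,4.4,1],[0,0,0]],
    [0.8,[0,4.4,1],[0,0,0]],
    [0.8,[0,4.4,1],[0,0,0]],
    [0.8,[0,4.4,1],[0,0,0]],
    [0.8,[0,4.4,1],[0,0,0]],
    [0.8,[0,3.5,1],[0,0,0]]
  ]
}}

```text
clock: 11.4
tcp_pos: [0.5757, -0.1373, 0.1663]
eef_rot: [1.894, 0.564, -1.895]
ft_force: [0.4, -0.1, -0.5]
opening: 0.165
```

Request:
{"op": "step_arm", "data": {
  "series": [
    [0.8,[0,0,0],[0,0,0]],
    [0.8,[0,0,0],[0,0,0]]
  ]
}}

```text
clock: 11.6
tcp_pos: [0.576, -0.1421, 0.1636]
eef_rot: [1.896, 0.559, -1.902]
ft_force: [-0.2, 0.1, -0.5]
opening: 0.17
```

```bash
python3 st.py; python3 -c "
from h import *
plan([.5753,-.137,.12],-57,2,.8)"
```

```text
11.6 [ 0.576  -0.1421  0.1636] yaw -57.32454270438982 tilt x [-0.0036  0.0012 -1.    ] [-0.1685  0.0539 -0.4952] [ 0.0141  0.0304 -0.0052] 0.1703175215503433 [-0.242   0.2653 -0.0167  1.2926  0.0003  2.3293]
[0.8, [2.18, -0.23, -0.11], [-0.02, 0.01, 0.01]]
[0.8, [2.18, -0.23, -0.11], [-0.02, 0.01, 0.01]]
```

Request:
{"op": "step_arm", "data": {
  "series": [
    [0.8,[2.2,-0.2,-0.1],[0,0,0]],
    [0.8,[2.2,-0.2,-0.1],[0,0,0]],
    [0.8,[2.2,0,0],[0,0,0]],
    [0.8,[0,0,0],[0,0,0]],
    [0.8,[0,0,0],[0,0,0]]
  ]
}}

```text
clock: 12.1
tcp_pos: [0.5738, -0.1324, 0.0953]
eef_rot: [1.892, 0.564, -1.9]
ft_force: [-0.2, 0.5, -0.5]
opening: 0.168
```

```bash
python3 st.py; python3 -c "
from h import *
plan([.5753,-.137,.095],-57,1,.8)
s=shot('wrist','w6.png',(180,200,280,200),2.8); C=cam('wrist',s); print(proj(C,[[.5753,-.137,.04]]))
np.save('w6.npy',np.r_[s['tcp_pos'],s['eef_rot']])"
```

```text
12.1 [ 0.5738 -0.1324  0.0953] yaw -57.04214195798892 tilt x [-0.0045  0.0019 -1.    ] [-0.2018  0.4945 -0.5356] [-0.013   0.0223 -0.0549] 0.16833489049063802 [-0.2272  0.2811 -0.1474  1.147   0.0009  2.3391]
[0.8, [0.03, 0.46, 0.13], [-0.01, 0.02, 0.03]]
[[328.4849 261.1198]]
```

View pics/w6.png

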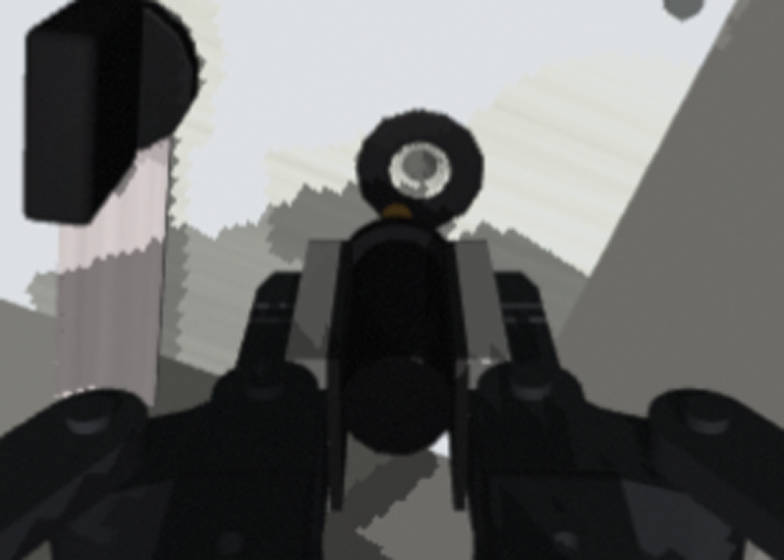

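Wrist view: ring centre at full-frame (330,259.6), and the brass tip just showing in front of the collar at about (322,275). The pin is upright in the jaws. Work out tip against terminal, both in this picture.

```bash
python3 -c "
from h import *
w=np.load('w6.npy'); s=dict(tcp_pos=w[:3],eef_rot=w[3:]); C=cam('wrist',s)
im=cv2.imread('pics/full_w6.png'); h=cv2.cvtColor(im,cv2.COLOR_BGR2HSV)[265:285,305:340]
m=(h[...,1]>110)&(h[...,2]>30); v,u=np.where(m); print('brass',len(u),u.min()+305,u.max()+305,u.mean()+305,v.min()+265,v.max()+265)
b=back(C,[(330,259.6),(u.mean()+305+.0,275.3)],[.04,.0607]); print(b, rel(b,s))
M=R.from_rotvec(w[3:]).as_matrix()
for n,off in(('tip',34.6),('collar low',10.6),('collar top',6.6),('top',-29.4)): print(n,proj(C,w[:3]+M@np.array([off/1000,0,0])))
"

```

```text
brass 41 316 326 321.3170731707317 273 277
[[ 0.5766 -0.1372  0.04  ]
 [ 0.573  -0.1335  0.0607]] [[5.5251 0.5763 0.0125]
 [3.4575 0.0578 0.1198]]
tip [[320.2529 273.2508]]
collar low [[320.0708 293.4   ]]
collar top [[320.0355 297.3018]]
top [[319.6248 342.6943]]
```

Request:
{"op": "step_arm", "data": {
  "series": [
    [0.8,[0,0.5,-0.05],[0,0,0]],
    [0.8,[0,0,0],[0,0,0]]
  ]
}}

```text
clock: 12.35
tcp_pos: [0.5781, -0.136, 0.0975]
eef_rot: [1.893, 0.564, -1.896]
ft_force: [-0.4, 0.5, 0.2]
opening: 0.166
```

```bash
python3 st.py; python3 -c "
from h import *
print('kin offset to go (pin z off .12)',rel([.5753,-.137,.0507])-[0,0,.12], 'cam', rel([.5766,-.1372,.0507])-[0,.058,.12])"
```

```text
12.35 [ 0.5781 -0.136   0.0975] yaw -56.97128194833071 tilt x [-0.0018  0.0013 -1.    ] [-0.3989  0.5186  0.1678] [-0.0152  0.0262 -0.041 ] 0.16590604361599284 [-0.2316  0.287  -0.1346  1.1513  0.0009  2.3336]
kin offset to go (pin z off .12) [ 4.6785 -0.0623  0.163 ] cam [ 4.6783 -0.0327  0.0649]
```

Request:
{"op": "step_arm", "data": {
  "series": [
    [0.8,[1.2,-0.05,0.1],[0,0,0]],
    [0.8,[1.2,0,0],[0,0,0]],
    [0.8,[0,0,0],[0,0,0]],
    [0.8,[0,0,0],[0,0,0]]
  ]
}}

```text
clock: 12.75
tcp_pos: [0.5777, -0.1367, 0.0726]
eef_rot: [1.895, 0.562, -1.894]
ft_force: [0.9, -0.1, -0.8]
opening: 0.167
```

```bash
cat > go.py <<'E'
from h import *
print('kin',rel([.5753,-.137,.0507])-[0,0,.12], 'cam', rel([.5766,-.1372,.0507])-[0,.058,.12])
E
python3 st.py; python3 go.py
```

```text
12.75 [ 0.5777 -0.1367  0.0726] yaw -57.007303667797615 tilt x [ 0.0004  0.0008 -1.    ] [ 0.9437 -0.0882 -0.8098] [-0.0528  0.0254 -0.0144] 0.16726127928665324 [-0.2328  0.2974 -0.177   1.0962  0.0009  2.333 ]
kin [ 2.1876 -0.1043  0.0998] cam [ 2.1877 -0.0748  0.0016]
```

Request:
{"op": "step_arm", "data": {
  "series": [
    [0.8,[0,-0.09,0.05],[0,0,0]],
    [0.8,[0.2,0,0],[0,0,0]],
    [0.8,[0,0,0],[0,0,0]]
  ]
}}

```text
clock: 13.05
tcp_pos: [0.5766, -0.1362, 0.0704]
eef_rot: [1.895, 0.562, -1.895]
ft_force: [0.2, 0.2, -0.7]
opening: 0.167
```

```bash
python3 st.py; python3 go.py
```

```text
13.05 [ 0.5766 -0.1362  0.0704] yaw -57.01620700663676 tilt x [ 0.      0.0009 -1.    ] [ 0.2461  0.2319 -0.6961] [-0.0174  0.0026  0.0146] 0.1671844471745185 [-0.2325  0.2968 -0.1828  1.0913  0.0009  2.3335]
kin [ 1.9691 -0.0022  0.0313] cam [ 1.9691  0.0274 -0.0669]
```

Well centred on both estimates. Pushing in by small steps.

Request:
{"op": "step_arm", "data": {
  "series": [
    [0.8,[0.3,0,0],[0,0,0]],
    [0.8,[0.3,0,0],[0,0,0]],
    [0.8,[0,0,0],[0,0,0]]
  ]
}}

```text
clock: 13.35
tcp_pos: [0.5768, -0.1363, 0.0643]
eef_rot: [1.896, 0.561, -1.894]
ft_force: [0.3, 0.5, -0.0]
opening: 0.166
```

```bash
python3 st.py; python3 go.py
```

```text
13.35 [ 0.5768 -0.1363  0.0643] yaw -57.0152433770646 tilt x [ 0.0008  0.0007 -1.    ] [ 0.3442  0.5197 -0.0408] [-0.023   0.0109  0.0359] 0.16641048438772732 [-0.2324  0.3002 -0.1923  1.0778  0.0009  2.3335]
kin [ 1.3572 -0.0228  0.0512] cam [ 1.3572  0.0068 -0.0469]
```

Request:
{"op": "step_arm", "data": {
  "series": [
    [0.8,[0.4,0,0],[0,0,0]],
    [0.8,[0.4,0,0],[0,0,0]],
    [0.8,[0.3,0,0],[0,0,0]],
    [0.8,[0,0,0],[0,0,0]]
  ]
}}

```text
clock: 13.75
tcp_pos: [0.5767, -0.1362, 0.0521]
eef_rot: [1.895, 0.562, -1.894]
ft_force: [-0.9, 0.5, 0.3]
opening: 0.169
```

```bash
python3 st.py; python3 go.py
```

```text
13.75 [ 0.5767 -0.1362  0.0521] yaw -57.01471040265556 tilt x [ 0.0005  0.0008 -1.    ] [-0.9238  0.5047  0.2597] [-0.0338  0.0192  0.0294] 0.16859334430812145 [-0.2324  0.3077 -0.2101  1.0527  0.0009  2.3335]
kin [ 0.1381 -0.0131  0.0434] cam [ 0.1382  0.0164 -0.0548]
```

Request:
{"op": "step_arm", "data": {
  "series": [
    [0.8,[0.2,0,0],[0,0,0]],
    [0.8,[0.15,0,0],[0,0,0]],
    [0.8,[0.1,0,0],[0,0,0]]
  ]
}}

```text
clock: 14.05
tcp_pos: [0.577, -0.1362, 0.0506]
eef_rot: [1.897, 0.561, -1.892]
ft_force: [-2.3, 1.2, 4.6]
opening: 0.165
```

Request:
{"op": "step_arm", "data": {
  "series": [
    [0.8,[0.1,0,0],[0,0,0]],
    [3,[0,0,0],[0,0,0]],
    [3,[0,0,0],[0,0,0]],
    [3,[0,0,0],[0,0,0]],
    [3,[-1,0,0],[0,0,0]],
    [3,[-3,0,0],[0,0,0]],
    [3,[-4,0,0],[0,0,0]],
    [3,[-4,0,0],[0,0,0]]
  ]
}}

```text
clock: 14.85
tcp_pos: [0.573, -0.1354, 0.169]
eef_rot: [1.889, 0.567, -1.904]
ft_force: [1.2, -0.1, 0.3]
opening: 0.351
```

Request:
{"op": "step_arm", "data": {
  "series": [
    [3,[-3,0,-2],[0,0,0]],
    [3,[0,0,-3],[0,0,0]],
    [3,[0,0,0],[0,0,0]],
    [3,[0,0,0],[0,0,0]]
  ]
}}

```text
clock: 15.25
tcp_pos: [0.6188, -0.1085, 0.2109]
eef_rot: [1.9, 0.558, -1.89]
ft_force: [0.8, 0.6, 1.3]
opening: 0.355
```

```bash
python3 st.py; python3 -c "
from h import *
s=shot('wrist','w7.png'); C=cam('wrist',s)
np.save('w7.npy',np.r_[s['tcp_pos'],s['eef_rot']])
print(proj(C,[[.5757,-.137,.080],[.5757,-.137,.044],[.5757,-.137,.040],[.5757,-.137,.042]]))"
```

```text
15.25 [ 0.6188 -0.1085  0.2109] yaw -57.08261822217007 tilt x [ 0.0052  0.0002 -1.    ] [0.7909 0.5708 1.2588] [ 0.0122  0.0643 -0.008 ] 0.3549108513060131 [-0.1742  0.3212  0.1614  1.4059  0.0011  2.3929]
[[320.8892 284.5375]
 [320.8599 268.2057]
 [320.857  266.5967]
 [320.8585 267.3966]]
```

View pics/w7.png

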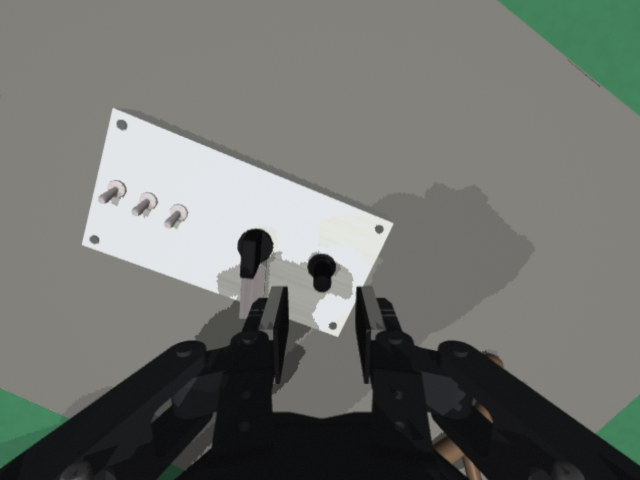

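Pin upright in the terminal: grip top at about (322,284) against (320.9,284.5) predicted for fully home. The tongue is still swung off and the toggles are unchanged. One side view to confirm.

```bash
python3 -c "
from h import *
shot('scene','s2.png',(240,180,260,190),3)
print((proj(cam('scene'),[[.5757,-.137,.080],[.5757,-.137,.042],[.5757,-.137,.038]])-(240,180))*3)"
```

```text
[[185.8355 129.2375]
 [186.9024 172.8378]
 [187.0113 177.2873]]
```

View pics/s2.png

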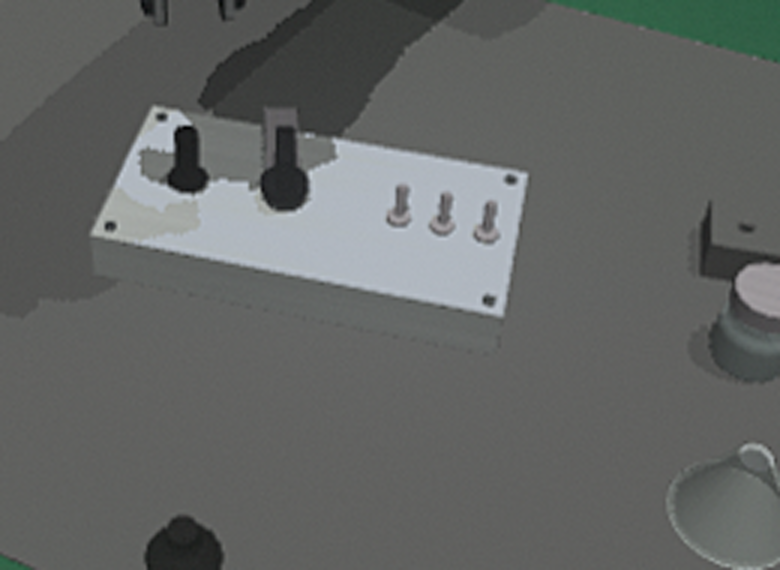

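The side view agrees: the pin's top is at crop (187,127) against a predicted (186,129). Its collar is down on the ring with no gap, the tongue is off the terminal, and the block is empty. Handing in.

```bash
python3 -c "
from h import *
print(ctrl.job_done())"
```

```text
the job is handed in; nothing more can be done
None
```

The switch panel is back in service and handed in at about 15.4 s of the 53 s allowed; no verdict was reported.

**Knob:** I pressed it about 8.7 mm, turned it clockwise to about 1.3 rad and let it rise. The wrist force fell to zero at about 4.2 mm pressed, so it had caught. After I let go, a picture put it at about 1.29 rad with the tongue clear of the terminal.

**Pin:** I took it from its block and pushed it into the terminal. It met almost no force until it stopped at the height expected for the collar on the ring, where I felt 4.6 N, and then I released it.

**Last checks:** Wrist and scene pictures show the pin upright, with its top within about 1 pixel of the fully-home position. The knob is still caught, the toggles are as they were, and the jar, cone and suction cup look undisturbed. The driftwood was only partly in view in those pictures, but the arm stayed well clear of it.

**Disagreements:**
- The camera and arm-based estimates of the terminal differed by about 1 mm, so I aimed between them and the pin went in without resistance.
- My first estimate of the pin's position from the overhead camera was about 5 mm off; the wrist camera corrected it.

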